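Hold the setting square in the loose stop's corner

TASK

On the alignment plate one of the two end stops is still loose and a little skew: the one with the yellow clamp knob. Take the setting square by its blue grip, lay it flat on the plate and press its outer corner into the corner between the long fence and that stop, until one leg is flush on the fence and the other has turned the stop flush and square; finish while still gripping it and pressing it firmly against both, so that the clamp can be tightened. Leave the other stop (black knob) and the things standing around alone.

Things in the scene. Friction and masses are not known exactly. Their poses are not given: they have to be found in the camera images.
- base_plate: Fixed aluminium plate with a hole grid, 190 (x) x 350 (y) x 12 thick, on the worktop. Origin: centre of underside; x points to the fence side, y along the fence. Fence face at x = +67 mm. Stops are centred at x = 15, y = +153 and -153 (which is where varies); their inner faces, when square, are at y = +135 and -135. Yaw within 0.15 rad. Oiled: slippery, friction about 0.2, as are fence and stops.
- fence: Fixed steel bar on the plate, 24 (x) x 342 (y) x 20 high. Origin: centre of its underside, at x = 79, y = 0, z = 12 mm of the plate; axes as the plate. Its long face towards plate -x is the working face.
- loose_stop: Stop with the yellow knob, at either end. Origin: centre of underside, on the plate's top, on the pivot axis; axes stay parallel to the plate's. Carries a steel bar 80 (x) x 36 (y) x 20 high that turns about the vertical through its centre, and a knob 26 across, top 33 mm above the plate. When square, the bar ends 12 mm short of the fence.
- stop_bar (a joint): Angle of the loose stop's bar about the upward vertical, rad; 0 = square to the fence, positive = counter-clockwise from above. Starts between 0.06 and 0.14, limits -0.2 and 0.2. It turns under a friction of about 0.08 Nm (2 to 3 N at its end) and stays where it is left; no spring.
- set_stop: The stop with the black knob, at the other end: same shape and size as the loose stop, fixed, already square. Leave it alone. Origin: centre of its underside.
- square: Loose steel setting square, L-shaped, 0.3 to 0.54 kg, flat on the worktop. Origin: outer corner of the L at its underside. Legs 120 long, 18 wide, 16 high along its +x and +y; outer faces are the planes y = 0 and x = 0. Seated in the corner at plate +y its x axis points to plate -x; in the corner at plate -y, to plate +y. Starts with its x axis at 109 to 161 degrees from world +x.
- square_grip (a point): Blue grip block on the square's brace: this point is its centre in plan, at x = 48, y = 48, z = 40 mm of the square, a good height to pinch. Block 24 thick along the diagonal x = y, 50 long across it, from 11 to 60 mm above the square's underside. Pinch the 24 mm.
- spare_objective: Small white lens barrel standing upright, 27x27x48 mm, bystander. Origin: centre of underside.
- petri_dish: Clear round dish, 62x62x14 mm, bystander. Origin: centre of underside.
- tape_roll: Roll of tape, 74x74x19 mm, bystander. Origin: centre of underside.
- vial_b: Small vial with white cap, 23x23x50 mm, bystander. Origin: centre of underside.

How it is judged (in metres and radians):
At the end, for the whole second after the job is handed in: Square gripped, at rest, flat on the plate (2.5 mm, 0.03 rad), aligned within 0.02 rad, its outer corner within 3 mm of the fence and of the yellow-knob stop's squared face line, pressing over 1 N on each; that stop's bar square within 0.02 rad (contact force between the fingers and square above 3 N and contact force between square and fence above 1 N and contact force between square and loose_stop above 1 N and value of joint stop_bar between -0.02 and 0.02 rad and (angle between the x axis of square and the x axis of base_plate, either way round below 0.02 rad or angle between the y axis of square and the x axis of base_plate, either way round below 0.02 rad) and angle between square's own z axis and vertical below 0.03 rad and x of square in the frame of base_plate above 0.064 m and y of square in the frame of loose_stop between -0.021 and 0.021 m and z of square in the frame of base_plate between 0.01 and 0.0145 m and linear speed of square below 0.01 m/s); the arm keeps its last pose, push and grip.
It fails at once if a bystander was moved by more than 20 mm (distance of any of spare_objective, petri_dish, tape_roll, vial_b from where it was at the start of the episode above 0.02 m).
It fails at once if the already clamped stop (black knob) was pushed with more than 4 N (contact force between any of the arm, the fingers, square and set_stop above 4 N).
It also fails if it takes over 48 s, if anything falls off the work surface, if the arm or the gripper's body presses on something with over 40 N, if the wrist force passes 120 N, or if a joint passes its speed limit or range.

ROBOT

A 7-joint arm with a two-finger parallel gripper is mounted at the origin on a cart in front of the work surface, level with it; the furniture and walls round the work are solid. World frame = base frame: x ahead of the robot, y to its left, z up, the work surface at z = 0. Lengths are in mm, angles in rad, forces in N, time in s.
With the tool pointing down it reaches from about 350 to 900 mm from the base axis. Payload 19.9 kg.
Tool frame: the origin (TCP) lies midway between the tips of the shut fingers; the grasp point (between the pads) lies 19 mm behind it; z points along the fingers, y is the line along which they close (so a half turn about z gives the same grasp; the last joint's range is limited). The gripper opens to 85 mm and grips with 20 to 120 N. Pads are 22 mm wide; open, the fingers measure 114 mm over their backs; the gripper's body (76 mm by 85 mm) begins 54 mm behind the grasp point. The pads swing forward as they close: fully open they stand 13 mm farther back than shut.
Start: joints at [1.264, 0.417, -0.01, 1.614, 0.005, 1.111, -0.053], TCP at [163.568, -603.197, 231.26] pointing down, gripper open.
Joint ranges: [-2.81, 2.81], [-0.39, 2.02], [-1.27, 1.25], [0.06, 2.57], [-1.19, 4.33], [0.19, 2], [-2.82, 2.82]. Speed limits (rad/s): [1.89, 1.89, 2.39, 2.39, 3.01, 3.01, 3.01].

INTERFACE

Orientations are given as a unit quaternion [x, y, z, w].
In Python, from plant import r gives the robot as it stands. The module is installed in compiled form; this text tells all that it offers.
- The arm moves only by the tool send_rows, never from a script. Its argument "deltas" is a list of rows, each a list of 7 numbers: the turn, a rotation vector about the tool's x, y, z in units of 0.15 rad (1.0 is 0.15 rad), then the shift along the tool's x, y, z in units of 40 mm (1.0 is 40 mm), then the opening, from -1 (shut) to 1 (fully open). A call has 1 to 12 rows; each row shifts and turns the commanded pose from where the row before left it, along the tool's axes as they then stand; what a row does not reach is not made up. A row lasts 1/8 s, in which the tool goes at most 62.5 mm and 10.7 degrees, less where a joint would pass 70% of its speed; a pose out of reach is approached as far as the arm can. A call with a number of a shift or a turn outside -1 to 1 is refused whole. A call with a gripper value outside its range is refused whole. The fingers move at their own pace and stop on an object; "squeeze" is the grip in N (left out, the last holds). Time passes only in rows, so rows that do not move let the fingers close. It gives the time, the measured TCP pose, the force, the opening and the grip force at its end, in the units of the state.
- r.read_state(): the state, without advancing time (a new reading comes with each control period).
- r.snapshot(name): name is "scene" or "side" or "wrist"; returns (picture, depth): 384x512x3 uint8, red, green, blue; 384x512 float32, mm along the optical axis (not along the pixel's ray), 0 where there is no reading.
- r.get_calibration(name): a dict with "fx", "fy", "cx", "cy" (pixels), "k1" (the pictures are not rectified: a ray, as slopes to the right and down, at radius r is drawn at 1 + k1 r^2 times it, then the intrinsics apply), "R" (3x3) and "t" (3): a world point X has camera coordinates R X + t. Camera axes: x right, y down, z forward; pixel columns grow to the right and rows downward; lengths in mm; the calibration is good to about 2 mm. A picture is of the moment at which its call begins: read the wrist's pose just before it. get_calibration takes no time and is no camera call; for the wrist camera it gives the pose at the moment of the call.
- r.sign_off(): hands the job in; it is judged then, once.
Trained networks look in the newest picture that a camera, given by its name, has taken for a name from the list of things; names that differ only in an ending like _2 or _b are one class to them, and where a whole thing is asked for, a point or a joint stands for the part that bears it (a point fixed in the world has none). Each returns a list of dicts, best first, with "confidence" (0 to 1); they miss things now and then, are a little off and sometimes report something else, mostly with a low value. They report only what shows in the picture. A call takes as long as a camera call.
- r.trace(thing, camera): "region" (384x512 bool, what is visible of it) and "rect" ([left, top, width, height] in pixels, round what is visible of it).
- r.landmark_of(thing, camera): "xy" ([column, row] in pixels: a listed point, or the origin of a listed thing).
The state is a dict: "t": time; "joint_pos": joint angles; "qvel": joint speeds; "tau": joint torques, N m; "tool_pos": TCP position; "eef_rot": TCP orientation; "force": force on the tool from outside, world axes, zero at the start; "wrist_torque": the same for the moment, N m; "opening": finger opening in mm; "grasp_force": force on a finger pad.
Only numpy, scipy, OpenCV 4.12 (cv2) and the standard library are available. Lean on these libraries where they do the work, as an engineer would, in place of code of your own. Each camera call takes 0.05 s, during which the arm holds its last target. There are 200 camera calls.

## Working session

There is one attempt and no reset: what is moved stays moved. The work goes in short steps, Python scripts to look and compute and a tool call to move; the robot and the scene stay as the last step left them, time stands still between calls to the robot, and variables do not carry over. Pictures are saved under pics/ and viewed, at most 10 in all, crops included, and the job is handed in when it is done.

Besides the shell and the picture viewer there is one more tool, called after "Request:" by a JSON object that holds its "name" and its "arguments", one argument or row to a line. send_rows: Moves the arm, as the interface text tells. Its arguments: {"type":"object","properties":{"deltas":{"type":"array"},"squeeze":{"type":"number"}},"required":["deltas"]}

```bash
mkdir -p pics
cat > h.py <<'E'
import numpy as np, cv2
from plant import r
from scipy.spatial.transform import Rotation as Ro
def px2w(cal,u,v,z=None,depth=None):
    K=np.array([[cal['fx'],0,cal['cx']],[0,cal['fy'],cal['cy']],[0,0,1.]])
    p=cv2.undistortPoints(np.array([[[u,v]]],float),K,np.array([cal['k1'],0,0,0,0.]))[0,0]
    R=np.array(cal['R']);t=np.array(cal['t']);d=R.T@np.array([p[0],p[1],1.]);o=-R.T@t
    s=(z-o[2])/d[2] if z is not None else depth
    return o+s*d
def cloud(cal,D):
    K=np.array([[cal['fx'],0,cal['cx']],[0,cal['fy'],cal['cy']],[0,0,1.]])
    h,w=D.shape;uu,vv=np.meshgrid(np.arange(w),np.arange(h))
    p=cv2.undistortPoints(np.stack([uu,vv],-1).reshape(-1,1,2).astype(float),K,np.array([cal['k1'],0,0,0,0.])).reshape(h,w,2)
    X=np.dstack([p,np.ones((h,w))])*D[...,None]
    return (X-np.array(cal['t']))@np.array(cal['R'])
E
python3 - <<'E'
from h import *
s=r.read_state();print({k:np.round(v,3) for k,v in s.items()})
ims=[]
for c in ['scene','side']:
    P,D=r.snapshot(c);cal=r.get_calibration(c);cv2.imwrite(f'pics/{c}0.png',cv2.cvtColor(P,cv2.COLOR_RGB2BGR));np.save(f'{c}0.npy',D)
    print(c,(-np.array(cal['R']).T@cal['t']).round(),np.round(cal['R'],2).tolist(),cal['fx'])
    for th in ['base_plate','loose_stop','set_stop','square','square_grip','fence','spare_objective','petri_dish','tape_roll','vial_b']:
        for q in r.landmark_of(th,c)[:2]:
            z={'square_grip':40,'loose_stop':12,'set_stop':12,'fence':12}.get(th,0)
            print(th,np.round(q['xy']),round(q['confidence'],2),px2w(cal,*q['xy'],z=z).round(1))
E
```

```text
{'t': np.float64(0.0), 'joint_pos': array([ 1.265,  0.418, -0.01 ,  1.614,  0.005,  1.111, -0.053]), 'qvel': array([-0.   , -0.001, -0.   , -0.001, -0.001, -0.   , -0.   ]), 'tau': array([-0.0000e+00, -8.6444e+01,  6.7900e-01, -4.3490e+01,  1.9000e-02,
        8.0000e-03,  0.0000e+00]), 'tool_pos': array([ 163.48 , -602.856,  230.645]), 'eef_rot': array([ 0.991,  0.132, -0.   , -0.001]), 'force': array([ 0.05 , -0.333,  0.054]), 'wrist_torque': array([0.051, 0.043, 0.021]), 'grasp_force': np.float64(0.0), 'opening': np.float64(85.545)}
scene [-271.  554.  930.] [[-0.57, -0.82, -0.0], [-0.55, 0.38, -0.74], [0.61, -0.42, -0.67]] 363.85463426220525
base_plate [234. 196.] 0.95 [568.8  79.6   0. ]
base_plate [194. 201.] 0.23 [629.4 210.5   0. ]
loose_stop [192. 201.] 0.74 [622.4 222.5  12. ]
set_stop [268. 173.] 0.5 [592.3 -93.5  12. ]
set_stop [279. 154.] 0.2 [ 664.2 -199.2   12. ]
square [329. 163.] 0.84 [ 513.4 -339.5   -0. ]
square_grip [321. 140.] 0.86 [ 611.6 -382.8   40. ]
fence [222. 177.] 0.75 [673.2  67.   12. ]
spare_objective [276. 156.] 0.58 [ 674.9 -194.3    0. ]
petri_dish [320. 211.] 0.78 [ 333.5 -132.1    0. ]
tape_roll [180. 283.] 0.75 [346.8 406.1  -0. ]
vial_b [166. 256.] 0.52 [460.  398.8   0. ]
side [-132.  473.  822.] [[-0.57, -0.82, 0.01], [-0.57, 0.39, -0.72], [0.59, -0.42, -0.69]] 373.220944013129
base_plate [225. 202.] 0.56 [584.2  74.7   0. ]
loose_stop [171. 210.] 0.78 [635.  230.6  12. ]
loose_stop [266. 180.] 0.47 [583.  -81.6  12. ]
set_stop [265. 183.] 0.82 [574.  -74.2  12. ]
square [336. 165.] 0.6 [ 521.8 -337.6    0. ]
square_grip [330. 142.] 0.94 [ 591.9 -371.1   40. ]
fence [216. 182.] 0.93 [669.  55.  12.]
spare_objective [275. 151.] 0.46 [ 701.9 -211.7    0. ]
petri_dish [326. 221.] 0.63 [ 349.1 -131.7    0. ]
tape_roll [154. 322.] 0.92 [342.4 416.2   0. ]
tape_roll [324. 221.] 0.62 [ 353.3 -126.3    0. ]
vial_b [144. 281.] 0.58 [458.4 390.6   0. ]
```

View pics/side0.png

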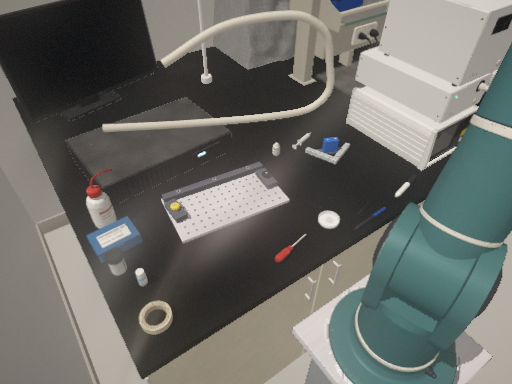

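Run:
```python
from h import *
# top-down orthophoto from side+scene depth, colour
for c in ['side']:
    P=cv2.imread(f'pics/{c}0.png');D=np.load(f'{c}0.npy');C=cloud(r.get_calibration(c),D)
    m=(D>0)&(C[...,2]>-5)&(C[...,2]<70)
    # plate top
    q=m&(abs(C[...,2]-12)<4)&(C[...,0]>400)&(C[...,0]<750)&(abs(C[...,1]-60)<250)
    print(c,'n12',q.sum(), 'table z', np.median(C[...,2][m&(abs(C[...,2])<5)]))
    pts=C[q][:,:2].astype(np.float32);print(cv2.minAreaRect(pts))
    # height map
    s=1; W=np.zeros((650,550,3),np.uint8)  # rows: y from 300.. ; 
    X=C[m];B=P[m]
    o=np.argsort(X[:,2]);X=X[o];B=B[o]
    for d in (0,1,2):
     for e in (0,1,2):
      c0=((450-X[:,1])*0.75).astype(int)+d;r0=((800-X[:,0])*1.1).astype(int)+e
      k=(c0>=0)&(c0<750)&(r0>=0)&(r0<580)
      if d==0 and e==0: I=np.zeros((580,750,3),np.uint8)
      I[r0[k],c0[k]]=B[k]
    cv2.imwrite('pics/top.png',I)
    for z0,z1 in [(24,40),(12,20),(40,65)]:
        pass
```

```text
side n12 3900 table z 0.9845869014305813
((584.5509033203125, 33.141326904296875), (441.5588073730469, 220.19656372070312), 88.67960357666016)
```

The side view shows the plate around (225,200), with the yellow knob at (175,207) on the +y end and the black knob at (265,176). The square with its blue grip is at (330,148). I'll move over it for a wrist view.

Request:
{"name": "send_rows", "arguments": {
  "deltas": [
    [0,0,0,0.9,-0.36,-0.25,1],
    [0,0,0,0.9,-0.36,-0.25,1],
    [0,0,0,0.9,-0.36,-0.25,1],
    [0,0,0,0.9,-0.36,-0.25,1],
    [0,0,0,0.9,-0.36,-0.25,1],
    [0,0,0,0.9,-0.36,-0.25,1],
    [0,0,0,0.9,-0.36,-0.25,1],
    [0,0,0,0.9,-0.36,-0.25,1],
    [0,0,0,0.9,-0.36,-0.25,1],
    [0,0,0,0.9,-0.36,-0.25,1],
    [0,0,0,0,0,0,1]
  ]
}}

```text
t: 2.48
tool_pos: [475.8, -367.7, 331.9]
eef_rot: [0.991, 0.134, 0.001, -0.0]
force: [-0.5, -0.3, 0.5]
opening: 85.1
grasp_force: 0.0
```

Run:
```python
from h import *
s=r.read_state();print(s['tool_pos'].round(1),Ro.from_quat(s['eef_rot']).as_matrix().round(3).tolist(),s['joint_pos'].round(2))
cal=r.get_calibration('wrist');P,D=r.snapshot('wrist');cv2.imwrite('pics/w1.png',cv2.cvtColor(P,cv2.COLOR_RGB2BGR));np.save('w1.npy',D)
print((-np.array(cal['R']).T@cal['t']).round(),np.round(cal['R'],2).tolist(),cal['fx'])
for th,z in [('square',0),('square_grip',40),('spare_objective',0)]:
    for q in r.landmark_of(th,'wrist')[:2]: print(th,np.round(q['xy']),round(q['confidence'],2),px2w(cal,*q['xy'],z=z).round(1))
C=cloud(cal,D);m=D>0
print('table',np.median(C[...,2][m]))
```

```text
[ 475.8 -367.7  331.9] [[0.964, 0.266, 0.001], [0.266, -0.964, 0.0], [0.001, 0.0, -1.0]] [ 0.75  0.31 -0.19  1.54  0.06  1.3  -0.74]
[ 553. -345.  473.] [[0.27, -0.96, -0.0], [-0.91, -0.25, 0.31], [-0.3, -0.08, -0.95]] 269.7562751518047
square [246. 125.] 0.57 [ 519.5 -339.2    0. ]
square_grip [273.  86.] 0.88 [ 588.  -363.3   40. ]
table 0.4509184532635179
```

View pics/w1.png

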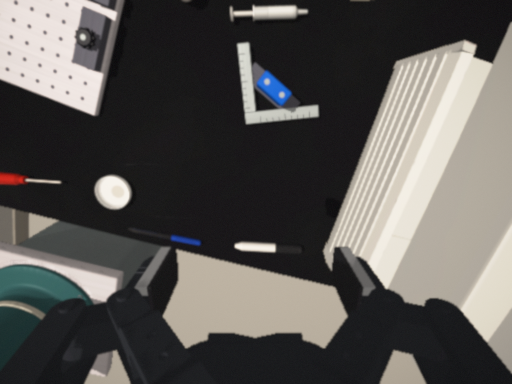

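The square's outer corner is at about (246,123), with leg ends at (242,43) and (318,112). The legs therefore run towards world +x and -y, so θ ≈ -75°, which is outside the stated range. I'll fit its pose, and the plate's, properly.

```bash
cat >> h.py <<'E'
from scipy.optimize import minimize
def fitL(pts,x0):
    """pts: Nx2 world xy of L-top pixels -> (x,y,theta) of the outer corner"""
    def f(p):
        c,s=np.cos(p[2]),np.sin(p[2]);q=(pts-p[:2])@np.array([[c,-s],[s,c]])
        sd=lambda a,x1,y1:np.hypot(*np.maximum(np.maximum(-a,a-[x1,y1]),0).T)
        d=np.minimum(sd(q,120,18),sd(q,18,120))
        return np.mean(np.minimum(d,15)**2)
    best=min((minimize(f,[x0[0],x0[1],x0[2]+a],method='Nelder-Mead',options=dict(xatol=.01,fatol=1e-4,initial_simplex=np.array(x0)+[0,0,a]+np.array([[0,0,0],[8,0,0],[0,8,0],[0,0,.1]]))) for a in(-.15,0,.15)),key=lambda o:o.fun)
    return best.x,best.fun
E
python3 - <<'E'
from h import *
# still at same pose
cal=r.get_calibration('wrist');P=cv2.imread('pics/w1.png').astype(int);D=np.load('w1.npy');C=cloud(cal,D)
T=r.trace('square','wrist');print([(q['confidence'],q['rect']) for q in T[:2]])
reg=T[0]['region']
hsv=cv2.cvtColor(P.astype(np.uint8),cv2.COLOR_BGR2HSV)
g=reg&(hsv[...,1]<60)&(hsv[...,2]>110)
vs,us=np.nonzero(g);pts=np.array([px2w(cal,u,v,z=16)[:2] for u,v in zip(us,vs)])
print(len(pts),'z med',np.median(C[g][:,2]))
x,f=fitL(pts,[520,-340,-1.3]);print(x.round(2),np.degrees(x[2]),f)
b=reg&(hsv[...,1]>150)&(hsv[...,0]>90)&(hsv[...,0]<130);print('blue top z',np.percentile(C[b][:,2],[20,50,80]))
vs,us=np.nonzero(b&(C[...,2]>50));X=C[vs,us]
rect=cv2.minAreaRect(X[:,:2].astype(np.float32));print('grip from depth',X.mean(0),rect)
c,s=np.cos(x[2]),np.sin(x[2]);print('grip pred',x[:2]+[48*c-48*s,48*s+48*c])
# plate from side & scene
for cam in ['side','scene']:
    cal=r.get_calibration(cam)
    C=cloud(cal,np.load(cam+'0.npy'));r.snapshot(cam)
    for th in ['base_plate','fence','loose_stop','set_stop']:
        t=r.trace(th,cam)[0];X=C[t['region']];X=X[(abs(X[:,2])<50)]
        print(cam,th,round(t['confidence'],2),len(X),X.mean(0).round(1),[np.round(a,1) for a in cv2.minAreaRect(X[:,:2].astype(np.float32))])
E
```

```text
[(0.67, [236.5, 44.1, 80.6, 83.2])]
1670 z med 13.587314329397287
[ 519.54 -342.57   -1.21] -69.137443311454 5.463392771394043
blue top z [56.26936882 57.30160986 58.02734433]
grip from depth [ 580.32613254 -368.58822501   59.7134357 ] ((569.8551025390625, -364.24560546875), (48.90459442138672, 48.556427001953125), 66.68993377685547)
grip pred [ 581.48770802 -370.32412719]
side base_plate 0.81 5106 [578.7  81.1  15.6] [array([600.2,  64.4]), array([369. , 226.9]), np.float64(83.5)]
side fence 0.89 1035 [661.9  69.8  27.3] [array([675.2,  52.3]), array([362.5,  78.8]), np.float64(84.3)]
side loose_stop 0.87 314 [608.7 225.2  33. ] [array([616.1, 222.7]), array([83.8, 36.8]), np.float64(2.2)]
side set_stop 0.77 266 [574.4 -76.2  32. ] [array([580.1, -87.9]), array([60.1, 81.2]), np.float64(78.5)]
scene base_plate 0.68 3493 [578.1  81.3  13.4] [array([599.6,  63.3]), array([367.2, 229.4]), np.float64(83.4)]
scene fence 0.71 631 [658.7  75.6  26.4] [array([679.5,  62.7]), array([340.4,  70.6]), np.float64(82.9)]
scene loose_stop 0.6 219 [608.8 226.2  30.2] [array([620. , 219.5]), array([95.5, 45. ]), np.float64(0.1)]
scene set_stop 0.73 167 [571.9 -76.6  31.2] [array([579.5, -81.1]), array([54.1, 80.2]), np.float64(63.8)]
```

Run:
```python
from h import *
cal=r.get_calibration('wrist');D=np.load('w1.npy');C=cloud(cal,D);m=(D>0)&(C[...,0]>350)&(C[...,0]<800)
d=np.hypot(C[...,0]-581.5,C[...,1]+369.5)
for z0,z1 in [(18,45),(70,120),(120,200),(200,330)]:
    k=m&(C[...,2]>z0)&(C[...,2]<z1)&(d>45); 
    if k.any():
        i=np.argmin(np.where(k,d,1e9));print(z0,z1,d.flat[i],C.reshape(-1,3)[i])
th=-1.2067;R=np.array([[np.cos(th),-np.sin(th)],[np.sin(th),np.cos(th)]])
L=(C[...,:2]-[519.5,-342.6])@R
a=(L[...,0]-L[...,1])/2**.5;b=(L[...,0]+L[...,1])/2**.5-67.9
for lo in range(-55,55,10):
    k=m&(a>lo)&(a<lo+10)&(abs(b)<9);print(lo,k.sum(),np.percentile(C[...,2][k],[10,50,90]).round(1))
```

```text
18 45 108.30485645945568 [ 673.21656605 -311.8978       18.28072798]
70 120 173.46011157346462 [ 584.99048376 -542.92498906  109.65109315]
120 200 106.14479161391516 [ 675.44030376 -418.91595001  160.15903844]
200 330 206.99362134736919 [ 578.99682919 -576.47848539  213.35916792]
-55 76 [ 8.6 13.6 15.2]
-45 81 [ 7.9  9.3 13.8]
-35 62 [ 8.2  9.9 57.8]
-25 94 [56.9 58.  59. ]
-15 93 [56.9 57.9 58.7]
-5 93 [56.9 57.9 59.2]
5 91 [57.1 58.1 59.1]
15 64 [56.6 57.7 58.8]
25 66 [ 7.7  8.8 10.3]
35 71 [ 7.6 10.3 14.5]
45 68 [12.5 13.7 14.8]
```

Request:
{"name": "send_rows", "arguments": {
  "deltas": [
    [0,0,0,0.85,0.25,0,1],
    [0,0,0,0.85,0.25,0,1],
    [0,0,0,0.85,0.25,0,1],
    [0,0,-1,0,0,0,1],
    [0,0,-1,0,0,0,1],
    [0,0,-1,0,0,0.2,1],
    [0,0,-1,0,0,0.2,1],
    [0,0,-1,0,0,0.2,1],
    [0,0,-1,0,0,0.2,1],
    [0,0,-1,0,0,0.2,1],
    [0,0,-1,0,0,0.2,1],
    [0,0,-1,0,0,0.2,1]
  ]
}}

```text
t: 4.72
tool_pos: [579.6, -372.3, 274.9]
eef_rot: [0.69, 0.724, -0.0, -0.0]
force: [-0.2, -0.1, -0.7]
opening: 85.8
grasp_force: 0.0
```

Request:
{"name": "send_rows", "arguments": {
  "deltas": [
    [0,0,-1,0,0,0.4,1],
    [0,0,-1,0,0,0.4,1],
    [0,0,-1,0,0,0.4,1],
    [0,0,-1,0,0,0.4,1],
    [0,0,-1,0,0,0.4,1],
    [0,0,-1,0,0,0.4,1],
    [0,0,-1,0,0,0.4,1],
    [0,0,-0.35,0,0,0.4,1],
    [0,0,0,0,0,0,1]
  ]
}}

```text
t: 5.85
tool_pos: [579.0, -372.1, 146.1]
eef_rot: [0.211, 0.978, 0.0, -0.001]
force: [-0.1, 0.3, -0.0]
opening: 85.4
grasp_force: 0.0
```

Run:
```python
from h import *
s=r.read_state();M=Ro.from_quat(s['eef_rot']).as_matrix();print(s['tool_pos'].round(1),M.round(3).tolist(),s['joint_pos'].round(2),s['t'])
cal=r.get_calibration('wrist');P,D=r.snapshot('wrist');cv2.imwrite('pics/w2.png',cv2.cvtColor(P,cv2.COLOR_RGB2BGR));np.save('w2.npy',D)
hsv=cv2.cvtColor(P,cv2.COLOR_RGB2HSV);C=cloud(cal,D)
T=r.trace('square','wrist');print([(q['confidence'],q['rect']) for q in T[:2]])
reg=T[0]['region']
g=reg&(hsv[...,1]<60)&(hsv[...,2]>110)&(abs(C[...,2]-16)<6)
vs,us=np.nonzero(g);pts=np.array([px2w(cal,u,v,z=16)[:2] for u,v in zip(us,vs)])
x,f=fitL(pts,[520,-340,-1.21]);print(len(pts),x.round(2),np.degrees(x[2]),f)
b=(hsv[...,1]>150)&(hsv[...,0]>95)&(hsv[...,0]<130)&(abs(C[...,2]-60)<5)&(abs(C[...,0]-580)<50)
rect=cv2.minAreaRect(C[b][:,:2].astype(np.float32));print('grip top',C[b].mean(0),rect)
c,s_=np.cos(x[2]),np.sin(x[2]);gp=x[:2]+[48*c-48*s_,48*s_+48*c];print('grip pred',gp)
print('tool shift',(M.T[:2,:2]@(gp-s['tool_pos'][:2])/40).round(3),'tool x deg',np.degrees(np.arctan2(M[1,0],M[0,0])))
```

```text
[ 579.  -372.1  146.1] [[-0.911, 0.412, -0.002], [0.412, 0.911, 0.001], [0.002, 0.001, -1.0]] [ 0.95  0.7  -0.64  1.49  0.45  1.1   1.36] 5.85
[(0.78, [187.0, 125.7, 151.6, 92.7])]
3723 [ 525.28 -338.97   -1.21] -69.28390603304334 1.7154657849597539
grip top [ 583.96277975 -364.72682047   58.39682574] ((584.9663696289062, -364.9103088378906), (49.87002182006836, 24.291311264038086), 66.0702133178711)
grip pred [ 587.15397909 -366.89100978]
tool shift [-0.131  0.203] tool x deg 155.6559607847622
```

View pics/w2.png

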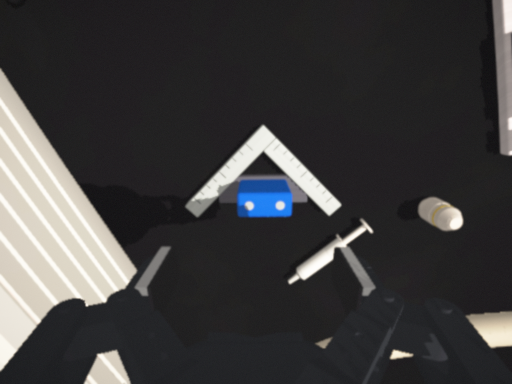

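The square's corner is at (263,127) and its blue grip is centred at (265,198), lined up between the fingers. I'll descend and pinch it.

Pinching the 24 mm faces would put joint 7 at its limit by the end. I'll grip the 50 mm length instead, which fits the 85 mm opening.

Request:
{"name": "send_rows", "arguments": {
  "deltas": [
    [0,0,0,-0.08,0.22,0.5,1],
    [0,0,0,0,0,0.6,1],
    [0,0,0,0,0,0.6,1],
    [0,0,0,0,0,0.6,1],
    [0,0,0,0,0,0.5,1],
    [0,0,0,0,0,0.3,1],
    [0,0,0,0,0,0,1],
    [0,0,0,0,0,0,-1],
    [0,0,0,0,0,0,-1],
    [0,0,0,0,0,0,-1],
    [0,0,0,0,0,0,-1],
    [0,0,0,0,0,0,-1]
  ],
  "squeeze": 80
}}

```text
t: 7.45
tool_pos: [586.7, -366.0, 24.4]
eef_rot: [0.211, 0.978, -0.0, 0.001]
force: [-0.9, 0.0, 7.2]
opening: 49.1
grasp_force: 84.3
```

Request:
{"name": "send_rows", "arguments": {
  "deltas": [
    [0,0,0,0,0,-0.6,-1],
    [0,0,0,0,0,-1,-1],
    [0,0,0,0.2,0.45,-0.9,-1],
    [0,0,0,0.4,0.9,-0.3,-1],
    [0,0,0,0.4,0.9,0,-1],
    [0,0,0,0.2,0.45,0,-1],
    [0,0,1,0,0,0,-1],
    [0,0,1,0,0,0,-1],
    [0,0,1,0,0,0,-1],
    [0,0,1,0,0,0,-1],
    [0,0,1,0,0,0,-1],
    [0,0,1,0,0,0,-1]
  ]
}}

```text
t: 8.95
tool_pos: [586.8, -247.6, 136.1]
eef_rot: [0.617, 0.787, 0.0, 0.0]
force: [0.1, 0.8, -4.1]
opening: 48.8
grasp_force: 84.4
```

Request:
{"name": "send_rows", "arguments": {
  "deltas": [
    [0,0,1,0,0,0,-1],
    [0,0,1,0,0,0,-1],
    [0,0,1,0,0,0,-1],
    [0,0,1,0,0,0,-1],
    [0,0,1,0,0,0,-1],
    [0,0,1,0,0,0,-1],
    [0,0,1,0,0,0,-1],
    [0,0,0.64,0,0,0,-1],
    [0,0,0,0,0,0,-1]
  ]
}}

```text
t: 10.07
tool_pos: [587.0, -247.4, 136.0]
eef_rot: [0.944, 0.33, 0.0, 0.0]
force: [1.1, 0.1, -5.0]
opening: 48.8
grasp_force: 84.4
```

Request:
{"name": "send_rows", "arguments": {
  "deltas": [
    [0,0,0,0.61,-0.85,0,-1],
    [0,0,0,0.61,-0.85,0,-1],
    [0,0,0,0.61,-0.85,0,-1],
    [0,0,0,0.61,-0.85,0,-1],
    [0,0,0,0.61,-0.85,0,-1],
    [0,0,0,0.61,-0.85,0,-1],
    [0,0,0,0.61,-0.85,0,-1],
    [0,0,0,0.61,-0.85,0,-1],
    [0,0,0,0.61,-0.85,0,-1],
    [0,0,0,0,0,0,-1],
    [0,0,0,0,0,0,-1]
  ]
}}

```text
t: 11.45
tool_pos: [568.6, 128.4, 135.5]
eef_rot: [0.944, 0.33, 0.0, 0.0]
force: [0.5, -0.4, -5.4]
opening: 49.1
grasp_force: 84.6
```

Run:
```python
from h import *
s=r.read_state();M=Ro.from_quat(s['eef_rot']).as_matrix();print(s['tool_pos'].round(1),M.round(3).tolist(),s['joint_pos'].round(2),s['t'])
cal=r.get_calibration('wrist');P,D=r.snapshot('wrist');cv2.imwrite('pics/w3.png',cv2.cvtColor(P,cv2.COLOR_RGB2BGR));np.save('w3.npy',D)
np.savez('cal3.npz',**{k:np.array(v) for k,v in cal.items()})
for th,z in [('square',115),('loose_stop',12),('base_plate',0),('fence',12)]:
    for q in r.landmark_of(th,'wrist')[:1]: print(th,np.round(q['xy']),round(q['confidence'],2),px2w(cal,*q['xy'],z=z).round(1))
```

```text
[568.6 128.4 135.5] [[0.782, 0.623, 0.0], [0.623, -0.782, -0.0], [-0.0, 0.0, -1.0]] [-0.04  0.47 -0.3   1.8   0.17  0.9  -1.31] 11.45
square [255. 130.] 0.9 [620.5 171.4 115. ]
loose_stop [210.  88.] 0.61 [617.7 222.1  12. ]
fence [369. 157.] 0.56 [664.4  60.7  12. ]
```

View pics/w3.png

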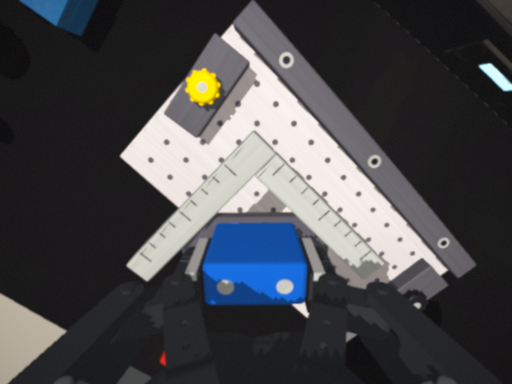

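The wrist view shows the square held with its corner at (255,133). The loose stop is at (205,88), visibly skewed, and the fence edge runs from (237,28) to (440,270). I'll measure the fence line and the square's pose now.

```bash
cat > m.py <<'E'
from h import *
def measure(cal,P,D,tcp,ref=(24.4),g=(578,76,-0.115)):
    """plate ortho at z=12 -> fence line; square L fit"""
    hsv=cv2.cvtColor(P,cv2.COLOR_RGB2HSV);C=cloud(cal,D);zt=tcp[2]-ref+16
    k=(abs(C[...,2]-zt)<6)&(hsv[...,1]<60)&(hsv[...,2]>90)&(D>0);k[:,:]&=np.hypot(C[...,0]-tcp[0],C[...,1]-tcp[1])<130
    vs,us=np.nonzero(k);pts=np.array([px2w(cal,u,v,z=zt)[:2] for u,v in zip(us,vs)])
    x,f=fitL(pts,[tcp[0]+50,tcp[1]+42,3.03]);print('square',len(pts),x.round(2),'deg',np.degrees(x[2]).round(2),'res',round(f,2),'z top',np.median(C[k][:,2]))
    # ortho in guessed plate frame, 0.5 mm
    K=np.array([[cal['fx'],0,cal['cx']],[0,cal['fy'],cal['cy']],[0,0,1.]])
    def ortho(z,xs,ys):
        X,Y=np.meshgrid(xs,ys);c,s=np.cos(g[2]),np.sin(g[2])
        W=np.stack([g[0]+c*X-s*Y,g[1]+s*X+c*Y,np.full_like(X,z)],-1).reshape(-1,3)
        rv=cv2.Rodrigues(np.array(cal['R'],float))[0]
        p=cv2.projectPoints(W,rv,np.array(cal['t'],float),K,np.array([cal['k1'],0,0,0,0.]))[0].reshape(*X.shape,2).astype(np.float32)
        gr=cv2.cvtColor(P,cv2.COLOR_RGB2GRAY).astype(np.float32)
        return cv2.remap(gr,p[...,0],p[...,1],cv2.INTER_LINEAR),cv2.remap(C[...,2].astype(np.float32),p[...,0],p[...,1],cv2.INTER_NEAREST)
    xs=np.arange(45,95,.5);ys=np.arange(-100,165,2.)
    I,Z=ortho(12,xs,ys);G=np.diff(I,axis=1);E=[]
    for i,y in enumerate(ys):
        j=np.argmin(G[i]); 
        if G[i,j]<-25 and abs(Z[i,max(j-12,0)]-12)<6: E.append((y,xs[j]+.25))
    E=np.array(E);l=cv2.fitLine(E[:,::-1].astype(np.float32),cv2.DIST_HUBER,0,.01,.01).ravel()
    if l[1]<0:l[:2]*=-1
    yaw=g[2]-np.arctan2(l[0],l[1]);c,s=np.cos(g[2]),np.sin(g[2])
    p0=np.array([g[0]+c*l[2]-s*l[3],g[1]+s*l[2]+c*l[3]]);n=np.array([np.cos(yaw),np.sin(yaw)])
    d=p0@n; print('fence n',len(E),'yaw',round(yaw,4),'deg',np.degrees(yaw).round(2),'dist',d.round(2),'scatter',np.std(E[:,1]-(l[2]+(E[:,0]-l[3])*l[0]/l[1])).round(2))
    print('corner gap to fence',(d-x[:2]@n).round(2),'angle err deg',(np.degrees(x[2]-yaw)-180).round(2))
    return x,yaw,d,C,hsv
E
python3 - <<'E'
from m import *
cal=dict(np.load('cal3.npz'));P=cv2.cvtColor(cv2.imread('pics/w3.png'),cv2.COLOR_BGR2RGB);D=np.load('w3.npy')
x,yaw,d,C,hsv=measure(cal,P,D,np.array([568.6,128.4,135.5]))
n=np.array([np.cos(yaw),np.sin(yaw)]);t=np.array([-n[1],n[0]])
k=(hsv[...,1]>150)&(hsv[...,0]>18)&(hsv[...,0]<40)&(abs(C[...,2]-45)<8)
vs,us=np.nonzero(k);kn=px2w(cal,us.mean(),vs.mean(),z=45)[:2]
print('knob',kn,'along n from fence (expect 52)',d-kn@n,'along t',kn@t,'corner t',x[:2]@t,'gap to face',kn@t-18-x[:2]@t)
q=(abs(C[...,2]-32)<4)&(np.hypot(C[...,0]-kn[0],C[...,1]-kn[1])<50)&(hsv[...,2]<140)
print('bar',cv2.minAreaRect(C[q][:,:2].astype(np.float32)))
E
```

```text
square 10348 [618.79 170.69   3.04] deg 174.16 res 1.38 z top 125.91440301835092
fence n 125 yaw -0.1129 deg -6.47 dist 638.69 scatter 3.41
corner gap to fence 43.07 angle err deg 0.63
knob [616.46644179 221.66530464] along n from fence (expect 52) 51.12236509868626 along t 289.7042939289588 corner t 239.31472543401236 gap to face 32.389568494946445
bar ((616.333984375, 222.50050354003906), (78.87342071533203, 35.99171829223633), 0.8957627415657043)
```

Request:
{"name": "send_rows", "arguments": {
  "deltas": [
    [0,0,0.07,0,0,0.5,-1],
    [0,0,0,0,0,0.7,-1],
    [0,0,0,0,0,0.7,-1],
    [0,0,0,0,0,0.5,-1],
    [0,0,0,0.35,0.07,0,-1],
    [0,0,0,0.35,0.07,0,-1],
    [0,0,0,0.34,0.06,0,-1],
    [0,0,0,0,0,0,-1],
    [0,0,0,0,0,0.05,-1],
    [0,0,0,0,0,0,-1]
  ]
}}

```text
t: 12.95
tool_pos: [605.8, 147.7, 37.1]
eef_rot: [0.946, 0.324, -0.0, 0.0]
force: [0.0, -0.1, -5.5]
opening: 49.1
grasp_force: 85.9
```

Run:
```python
from m import *
s=r.read_state();print(s['tool_pos'].round(1),s['force'].round(1),s['t'])
cal=r.get_calibration('wrist');P,D=r.snapshot('wrist');cv2.imwrite('pics/w4.png',cv2.cvtColor(P,cv2.COLOR_RGB2BGR))
x,yaw,d,C,hsv=measure(cal,P,D,s['tool_pos'])
yaw0,d0=-0.1129,638.69;n=np.array([np.cos(yaw0),np.sin(yaw0)]);t=np.array([-n[1],n[0]])
print('with old fence: gap',d0-x[:2]@n,'stop gap',289.7-18-x[:2]@t,np.degrees(x[2]-yaw0)-180)
```

```text
[605.8 147.7  37.1] [ 0.  -0.1 -5.5] 12.95
square 31462 [678.12 201.     3.03] deg 173.62 res 95.26 z top 30.26475169486363
fence n 113 yaw -0.1139 deg -6.53 dist 638.31 scatter 0.34
corner gap to fence -12.57 angle err deg 0.15
with old fence: gap -12.466649109813261 stop gap -4.413854641097828 0.09284116850670898
```

View pics/w4.png

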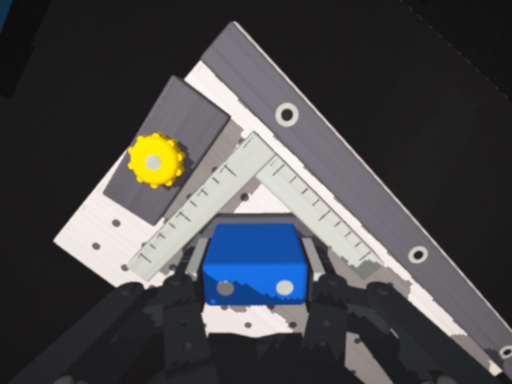

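The square is just above the plate, with its corner at (253,133). About 8 mm is left to the fence and 9 mm to the stop line. I'll touch down now.

Request:
{"name": "send_rows", "arguments": {
  "deltas": [
    [0,0,0,0,0,0.02,-1],
    [0,0,0,0,0,0,-1],
    [0,0,0,0,0,0.02,-1],
    [0,0,0,0,0,0,-1]
  ]
}}

```text
t: 13.5
tool_pos: [606.4, 148.1, 36.0]
eef_rot: [0.946, 0.324, 0.0, 0.0]
force: [-1.4, -0.2, 0.8]
opening: 49.2
grasp_force: 86.4
```

Request:
{"name": "send_rows", "arguments": {
  "deltas": [
    [0,0,0,0.16,0.05,0,-1],
    [0,0,0,0,0,0,-1],
    [0,0,0,0.02,0.02,0,-1],
    [0,0,0,0.02,0.02,0,-1],
    [0,0,0,0,0,0,-1]
  ]
}}

```text
t: 14.12
tool_pos: [612.9, 150.3, 36.0]
eef_rot: [0.946, 0.325, -0.002, -0.0]
force: [-23.8, -2.7, 23.0]
opening: 49.1
grasp_force: 89.3
```

Request:
{"name": "send_rows", "arguments": {
  "deltas": [
    [0,0,0,-0.01,-0.01,-0.01,-1],
    [0,0,0,0.04,-0.04,0,-1],
    [0,0,0,0.04,-0.04,0,-1],
    [0,0,0,0,0,0,-1]
  ]
}}

```text
t: 14.62
tool_pos: [613.1, 153.0, 36.0]
eef_rot: [0.946, 0.324, -0.003, 0.001]
force: [-20.8, -12.3, 18.8]
opening: 48.9
grasp_force: 88.6
```

Request:
{"name": "send_rows", "arguments": {
  "deltas": [
    [0,0,0,-0.02,-0.02,-0.02,-1],
    [0,0,0,0,0,0,-1],
    [0,0,0,0.04,-0.04,0,-1],
    [0,0,0,0.04,-0.04,0,-1],
    [0,0,0,0,0,0,-1],
    [0,0,0,0,0,0,-1]
  ]
}}

```text
t: 15.38
tool_pos: [613.5, 155.9, 36.3]
eef_rot: [0.946, 0.324, -0.002, 0.002]
force: [-8.9, -19.0, 4.3]
opening: 49.0
grasp_force: 87.3
```

```bash
cat > m2.py <<'E'
from m import *
import sys
s=r.read_state();M=Ro.from_quat(s['eef_rot']).as_matrix()
yaw0,d0=-0.1134,638.5;n=np.array([np.cos(yaw0),np.sin(yaw0)]);t=np.array([-n[1],n[0]])
print(s['t'],s['tool_pos'].round(2),'F n,t,z',(s['force'][:2]@n).round(1),(s['force'][:2]@t).round(1),s['force'][2].round(1),'torque',s['wrist_torque'].round(2),'tilt',M[:,2].round(4),'tool x - yaw deg',(np.degrees(np.arctan2(M[1,0],M[0,0])-yaw0)).round(2))
cal=r.get_calibration('wrist');P,D=r.snapshot('wrist');cv2.imwrite(f'pics/{sys.argv[1]}.png',cv2.cvtColor(P,cv2.COLOR_RGB2BGR))
C=cloud(cal,D);hsv=cv2.cvtColor(P,cv2.COLOR_RGB2HSV)
kn=(hsv[...,1]>150)&(hsv[...,0]>18)&(hsv[...,0]<40);vs,us=np.nonzero(kn);k=px2w(cal,us.mean(),vs.mean(),z=45)[:2]
q=(abs(C[...,2]-32)<4)&(np.hypot(C[...,0]-k[0],C[...,1]-k[1])<46)&((C[...,:2]-k)@t>-22)&(hsv[...,2]<140)
R=cv2.minAreaRect(C[q][:,:2].astype(np.float32));print('knob',k,k@t,'bar',R,'bar angle rel (deg)',R[2]-np.degrees(yaw0))
E
python3 m2.py w5
```

```text
15.375 [613.51 155.92  36.27] F n,t,z -6.7 -19.9 4.3 torque [-3.97  2.1   0.62] tilt [-0.003  -0.0044 -1.    ] tool x - yaw deg 44.27
knob [619.05024122 222.00986858] 290.6338596142761 bar ((615.9384155273438, 221.621826171875), (37.90111541748047, 80.29206848144531), 83.14380645751953) bar angle rel (deg) 89.64114785430307
```

View pics/w5.png

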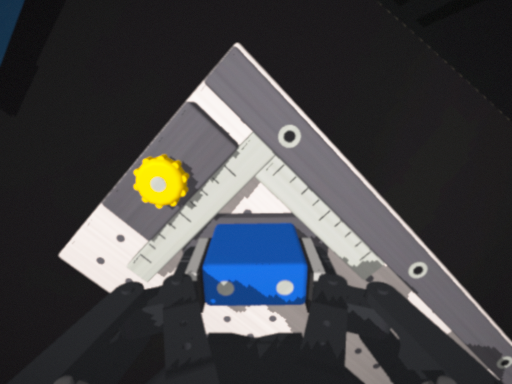

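The square is seated: its legs lie flush on the fence and along the stop, which now reads square to about 0.4°. I'll add a little pressure towards the fence and let it settle.

Request:
{"name": "send_rows", "arguments": {
  "deltas": [
    [0,0,0,0.01,0.015,0,-1],
    [0,0,0,0,0,0,-1],
    [0,0,0,0,0,0,-1],
    [0,0,0,0,0,0,-1],
    [0,0,0,0,0,0,-1],
    [0,0,0,0,0,0,-1]
  ]
}}

```text
t: 16.18
tool_pos: [613.5, 155.9, 36.2]
eef_rot: [0.946, 0.324, -0.003, 0.001]
force: [-14.8, -17.9, 9.3]
opening: 49.1
grasp_force: 87.7
```

```bash
cat > m3.py <<'E'
from m import *
import sys
# pixel-accurate fits: project L template outline (at z=28) using world pts; grey non-plate by depth 22..34 & saturation low & mid brightness
P=cv2.cvtColor(cv2.imread(sys.argv[1]),cv2.COLOR_BGR2RGB);cal=r.get_calibration('wrist')
hsv=cv2.cvtColor(P,cv2.COLOR_RGB2HSV)
g=(hsv[...,0]>25)&(hsv[...,0]<90)&(hsv[...,1]>8)&(hsv[...,1]<60)&(hsv[...,2]>120)
n_,lab,st,_=cv2.connectedComponentsWithStats(cv2.morphologyEx(g.astype(np.uint8),cv2.MORPH_OPEN,np.ones((3,3))))
i=1+np.argmax(st[1:,4]);vs,us=np.nonzero(lab==i);print('comp',st[i])
pts=np.array([px2w(cal,u,v,z=28)[:2] for u,v in zip(us,vs)])
x,f=fitL(pts,[660,198,3.03]);yaw0,d0=-0.1134,638.5;n=np.array([np.cos(yaw0),np.sin(yaw0)]);t=np.array([-n[1],n[0]])
print('square',x.round(2),'res',round(f,2),'gap fence',(d0-x[:2]@n).round(2),'gap stop',(290.2-18-x[:2]@t).round(2),'ang err deg',(np.degrees(x[2]-yaw0)-180).round(2))
E
python3 m2.py w6; python3 m3.py pics/w6.png
```

```text
16.175 [613.54 155.86  36.24] F n,t,z -12.7 -19.4 9.3 torque [-3.81  3.1   0.51] tilt [-0.0043 -0.0045 -1.    ] tool x - yaw deg 44.27
knob [619.09831901 222.01037205] 290.63980019726904 bar ((616.2061767578125, 220.90155029296875), (39.27945327758789, 79.7490234375), 83.35810852050781) bar angle rel (deg) 89.85544991729135
comp [ 128  151  172  130 4073]
square [665.99 198.12   3.02] res 0.0 gap fence -0.79 gap stop -0.01 ang err deg -0.67
```

Run:
```python
import cv2
P=cv2.imread('pics/w6.png')[100:300,115:395];cv2.imwrite('pics/w6c.png',cv2.resize(P,(784,560),interpolation=cv2.INTER_CUBIC))
```

```text
(no output)
```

View pics/w6c.png

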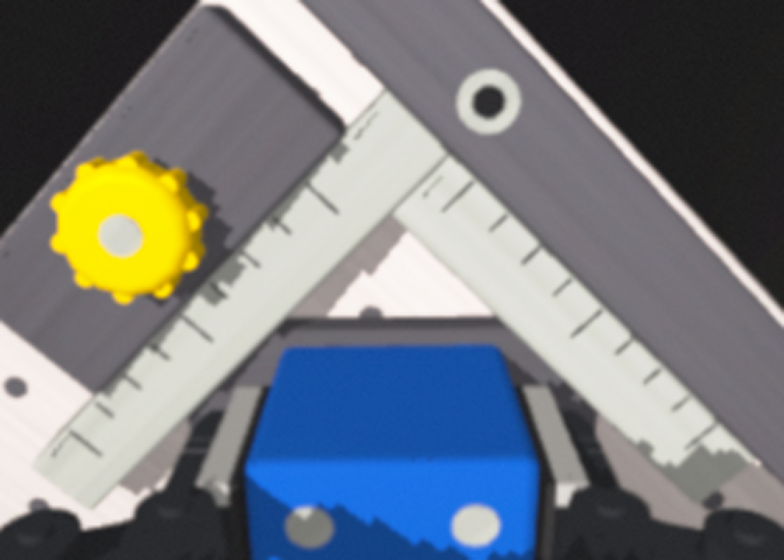

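Run:
```python
from h import *
cal=r.get_calibration('wrist');f=lambda u,v,z:px2w(cal,115+u/2.8-.3,100+v/2.8-.3,z=z)[:2]
for nm,a,b,z in [('leg fence',(760,465),(384,92),28),('leg stop',(35,465),(384,92),28),('bar far edge',(0,245),(205,4),32),('fence back',(780,318),(488,0),32)]:
    p,q=f(*a,z),f(*b,z);e=q-p;print(nm,p.round(1),q.round(1),np.hypot(*e).round(1),(np.degrees(np.arctan2(e[1],e[0]))+6.5).round(2))
```

```text
leg fence [651.5  79.2] [664.9 199.1] 120.7 90.16
leg stop [548.9 211.5] [664.9 199.1] 116.6 0.4
bar far edge [593.7 242.3] [657.7 234.7] 64.5 -0.29
fence back [679.5 105.7] [689.8 194.4] 89.3 89.88
```

```bash
python3 -c "
from plant import r
print(r.sign_off())"
```

```text
the job is handed in; nothing more can be done
None
```

I handed the job in with the square gripped and pressed flat into the fence/yellow-knob corner, at about 13 N on the fence and 19 N on the stop by the wrist reading (friction included). The stop bar and both legs measured within 0.4° of square, with about 16 s of the 48 s used. I gripped the block across its 50 mm length rather than the 24 mm, because the square lay about 180° from its stated angle and the 24 mm pinch would have put joint 7 at its limit.

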